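# Set aside the stoppered bottle, then show a screw-capped one to the inspection camera

### The arm

A 6-joint arm with a two-finger parallel gripper is mounted at the origin on a cart in front of the work surface, level with it; the furniture and walls round the work are solid. World frame = base frame: x ahead of the robot, y to its left, z up, the work surface at z = 0. Lengths are in m, angles in rad, forces in N, time in s.
With the tool pointing down it reaches from about 0.3 to 0.775 m from the base axis. Payload 14.6 kg.
Tool frame: the origin (TCP) lies at the very end of the fingers, on their centre line; the grasp point (between the pads) lies 19 mm behind it; z points along the fingers, y is the direction in which the jaws open and shut (so a half turn about z gives the same grasp; the last joint's range is limited). The gripper opens to 94 mm and grips with 3 to 60 N. Pads are 16 mm wide; open, the fingers measure 119 mm over their backs; the gripper's body (75 mm by 177 mm) begins 78 mm behind the grasp point.
Start: joints at [1.198, 0.3, 1.521, -0, 1.321, -0.067], TCP at [0.166, 0.524, 0.205] pointing down, gripper open.
Joint ranges: [-3.03, 3.03], [-0.79, 2.21], [0.23, 2.52], [-1.04, 4.18], [0, 3.07], [-2.55, 2.55]. Speed limits (rad/s): [2.22, 2.22, 2.57, 3.14, 3.14, 3.14].

### API

Orientations are given as [roll, pitch, yaw] about the fixed x, y, z axes, in that order (R = Rz(yaw) Ry(pitch) Rx(roll)).
In Python, from station import ctrl, eyes gives the robot as it stands.
- The arm moves only by the tool jog_arm, never from a script. Its argument "moves" is a list of rows, each a list of 3 entries, a list of its own where there are three numbers: the shift along the world's x, y, z in mm, then the turn, a rotation vector about the world's x, y, z in units of 5 degrees (1.0 is 5 degrees), then the finger opening in mm, from 0 to 94. In form: [[[tx, ty, tz], [wx, wy, wz], jaw], ...]. A call has 1 to 5 rows; each row is the pose to reach, as a shift and turn from the pose commanded when the call began; what a row does not reach only later rows make up. A row lasts 1/12 s, in which the tool goes at most 41.7 mm and 7.16 degrees, less where a joint would pass 70% of its speed; a pose out of reach is approached as far as the arm can. A call with a gripper value outside its range is refused whole. The fingers move at their own pace and stop on an object; "squeeze" is the grip in N (left out, the last holds). Time passes only in rows, so rows that repeat a pose let the fingers close. It gives the time, the measured TCP pose, the force and the opening at its end, in the units of the state.
- ctrl.get_obs(): the state, without advancing time (a new reading comes with each control period).
- eyes.camera(name): name is "side" or "top" or "wrist"; returns a dict with "frame" (400x640x3 uint8, red, green, blue), "vertical_fov" (degrees; the focal length in pixels is half the picture's height over the tangent of half this angle, whatever the lens; pixels are square), "cx", "cy" (the principal point, pixels), "eye" and "attitude" of the camera in the world; the wrist camera has in their place "hand_eye" (4x4, takes a point from camera to tool coordinates, whose origin is the TCP and whose axes are the flange's). Camera axes: x right, y down, z forward; pixel columns grow to the right and rows downward; lengths in m; the calibration is good to about 2 mm. A picture is of the moment at which its call begins: read the wrist's pose just before it. There is no depth.
- ctrl.hand_in(): hands the job in, once; it reports no verdict.
The state is a dict: "time_s": time; "qpos": joint angles; "joint_vel": joint speeds; "tau": joint torques, N m; "ee_pos": TCP position; "eef_rot": TCP orientation; "force": force on the tool from outside, world axes, zero at the start; "moment": the same for the moment, N m; "grip_width": finger opening in m.
Only numpy, scipy, OpenCV 4.12 (cv2) and the standard library are available. Lean on these libraries where they do the work, as an engineer would, in place of code of your own. Each camera call takes 0.05 s, during which the arm holds its last target.

### The job

Stand the amber bottle with the glass stopper, a reject, upright in the grey reject bin and let go of it there; do not drop it. Then pick up either one of the two screw-capped amber bottles and hold it upright in the air in front of the inspection camera, centred over the ring on the camera's base plate, its label turned squarely to the lens and the middle of the label level with the middle of the lens. Finish while still holding it there, steady, with nothing but the gripper touching it; leave the other screw-capped bottle and everything else standing where it is.

Things in the scene. Friction and masses are not known exactly. Their poses are not given: they have to be found in the camera images.
- stoppered_bottle: The reject: amber reagent bottle with a round-headed ground glass stopper, 142 mm high over all, about 0.3 kg, one of three amber bottles in a loose group on the bench. Round body 66 mm across up to 83 mm, above it the neck and stopper, 35 mm across to grip, up to 138 mm. Origin: centre of its underside, z up along the bottle.
- capped_bottle_a: Amber reagent bottle with a black screw cap, 110 mm high, about 0.24 kg. Round body 58 mm across up to 74 mm, above it the neck and cap, the visible cap 36 mm across from 86 to 110 mm; the solid that fingers close on is a rod 30 mm across from 74 to 125 mm. Origin: centre of its underside, z up along the bottle. The label is on the body's -x side. It starts with the label within about 0.6 rad of facing the robot.
- capped_bottle_b: A second bottle exactly like capped_bottle_a.
- capped_bottle_a_label (a point): Middle of the label on capped_bottle_a: on the surface of the body, 29 mm from the bottle's axis along the body's -x, 34 mm above the underside (the label is 35 mm high and wraps about 60 degrees to either side). The label faces along the bottle's -x.
- capped_bottle_b_label (a point): Middle of the label on capped_bottle_b, as for a.
- reject_bin: Fixed grey open-topped plastic bin on the bench to the robot's right, 140 mm (its x) by 170 mm (its y), 55 mm high, walls and floor 4 mm thick (a rolled rim 4 mm in radius). Empty. Origin: centre of its underside; the inner floor is 4 mm above that.
- inspection_camera: Fixed inspection camera to the robot's left: a camera head on a post 215 mm along its +x, reaching 223 mm high, on an aluminium base plate 295 mm (x, from -45 to +250) by 100 mm (y), 8 mm thick, with a dark engraved ring 68 mm across. Origin: under the centre of the ring, on the bench. The camera looks along its -x; the front of the lens is 150 mm from the ring's centre along +x.
- viewing_point (a point): Point in the air straight over the centre of the ring and straight in front of the lens, 170 mm above the bench. Same axes as inspection_camera. The bottle's axis shall pass through it, with the bottle at label height (34 mm above its underside) there.
- lens (a point): Centre of the front of the lens, 170 mm above the bench, 150 mm from viewing_point. The label shall face it.
- beaker: Bystander: low glass beaker, 75 mm across, 93 mm high, at the back right. Origin: centre of its underside.
- crucible: Bystander: white porcelain crucible, 44 mm across, 37 mm high, near the front edge of the bench. Origin: centre of its underside.
- petri_dish: Bystander: glass petri dish, 89 mm across, 18 mm high, behind the bottles. Origin: centre of its underside.
- weighing_bottle: Bystander: small glass weighing bottle with a lid, 39 mm across, 58 mm high, at the back. Origin: centre of its underside.

How it is judged:
By the outcome, as a careful person would: the job done as asked, in the order asked, and still so for the second after the job is handed in, while the arm keeps its last pose, push and grip.
It also fails if it takes over 64 s, if anything falls off the work surface, if the arm or the gripper's body presses on something with over 40 N, if the wrist force passes 120 N, or if a joint passes its speed limit or range.

## Working session

There is one attempt and no reset: what is moved stays moved. The work goes in short steps, Python scripts to look and compute and a tool call to move; the robot and the scene stay as the last step left them, time stands still between calls to the robot, and variables do not carry over. Pictures are saved under pics/ and viewed, and the job is handed in when it is done.

Besides the shell and the picture viewer there is one more tool, called after ">>>" by a JSON object that holds its "api" and its "payload", one argument or row to a line. jog_arm: Moves the arm, as the interface text tells. Its arguments: {"type":"object","properties":{"moves":{"type":"array","items":{"type":"array"}},"squeeze":{"type":"number"}},"required":["moves"]}

```bash
ls; mkdir -p pics
cat > h.py <<'E'
import numpy as np, cv2
from station import ctrl, eyes
from scipy.spatial.transform import Rotation as R
def shot(name,fn):
    o=ctrl.get_obs(); c=eyes.camera(name)
    cv2.imwrite('pics/'+fn+'.png',cv2.cvtColor(c['frame'],cv2.COLOR_RGB2BGR))
    np.save('pics/'+fn+'.npy',dict(c=c,o=o),allow_pickle=True)
    return c,o
def load(fn):
    d=np.load('pics/'+fn+'.npy',allow_pickle=True).item(); return d['c'],d['o']
def cam(c,o):
    f=200/np.tan(np.radians(c['vertical_fov'])/2)
    if 'hand_eye' in c:
        T=np.eye(4);T[:3,:3]=R.from_euler('xyz',o['eef_rot']).as_matrix();T[:3,3]=o['ee_pos'];T=T@np.array(c['hand_eye'])
        return f,T[:3,:3],T[:3,3]
    A=np.array(c['attitude'])
    M=A if A.shape==(3,3) else R.from_euler('xyz',A).as_matrix()
    return f,M,np.array(c['eye'])
def plane(c,o,u,v,z):
    f,M,e=cam(c,o); d=M@np.array([(u-c['cx'])/f,(v-c['cy'])/f,1]); return e+d*(z-e[2])/d[2]
def proj(c,o,p):
    f,M,e=cam(c,o); q=M.T@(np.array(p)-e); return np.array([c['cx']+f*q[0]/q[2],c['cy']+f*q[1]/q[2]])
E
python3 - <<'E'
from h import *
for n in ['side','top','wrist']:
    c,o=shot(n,n+'0'); print(n,{k:v for k,v in c.items() if k!='frame'})
print(o)
E
```

```text
pics
side {'vertical_fov': 51.50984488733599, 'cx': 324.7633054847653, 'cy': 194.45532030453333, 'eye': array([0.2740342 , 0.9798794 , 0.57449812]), 'attitude': array([-2.00144876,  0.01648364, -2.90725045])}
top {'vertical_fov': 44.44635514850595, 'cx': 312.89775256789744, 'cy': 193.65815585294828, 'eye': array([0.42285016, 0.00650857, 1.50506145]), 'attitude': array([-3.06519629, -0.02511712, -1.5956572 ])}
wrist {'vertical_fov': 66.51537395201638, 'cx': 319.3888425772246, 'cy': 203.15893872959518, 'hand_eye': array([[ 5.65890905e-04, -9.68297177e-01, -2.49800436e-01,
         7.15039226e-02],
       [ 9.99999713e-01,  4.22328788e-04,  6.28305429e-04,
        -1.05872867e-05],
       [-5.02888457e-04, -2.49800720e-01,  9.68297138e-01,
        -1.79008727e-01],
       [ 0.00000000e+00,  0.00000000e+00,  0.00000000e+00,
         1.00000000e+00]])}
{'time_s': 0.1, 'qpos': array([ 1.19839389e+00,  3.00392639e-01,  1.52153617e+00,  8.53507966e-06,
        1.32069053e+00, -6.66081784e-02]), 'joint_vel': array([ 0.00089961, -0.00052679, -0.00094946, -0.00113475, -0.00032621,
        0.00148088]), 'tau': array([ 2.36034393e-03, -5.32644439e+01, -3.53288376e+01,  7.10271858e-02,
        2.34202738e-02, -5.48338028e-05]), 'ee_pos': array([0.16549519, 0.52425859, 0.20494836]), 'eef_rot': array([-3.14056879e+00, -7.65841116e-05,  2.83579624e+00]), 'force': array([-0.29534453, -0.78907413,  0.07505773]), 'moment': array([-0.01610796, -0.01682251,  0.03006683]), 'grip_width': 0.0937868939131625}
```

View images.

View pics/side0.png

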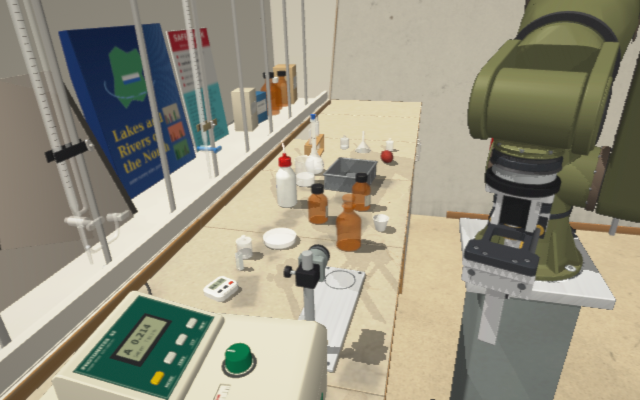

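View pics/top0.png

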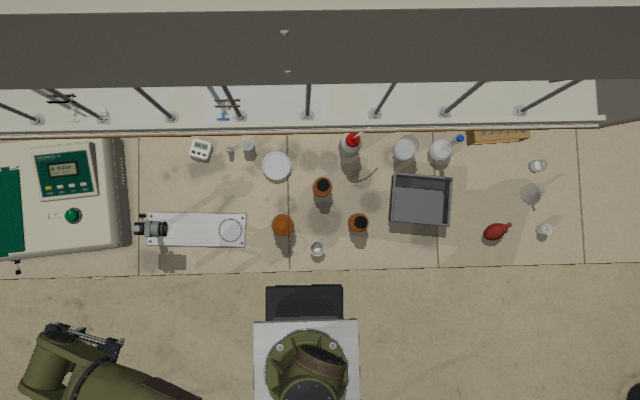

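View pics/wrist0.png

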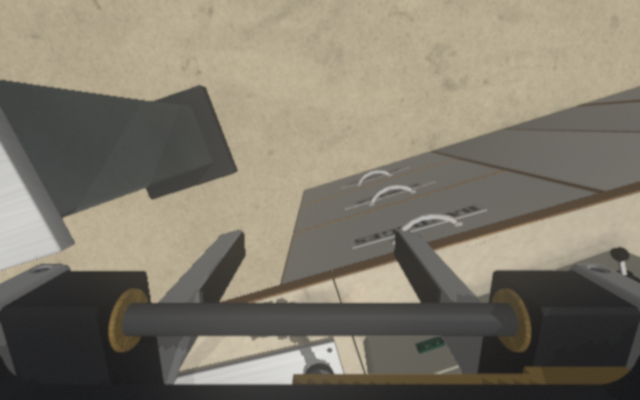

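Run:
```python
from h import *
c,o=load('top0')
f=cv2.cvtColor(c['frame'],cv2.COLOR_RGB2BGR)
cv2.imwrite('pics/topz.png',cv2.resize(f[120:280,130:470],None,fx=2.35,fy=2.35,interpolation=cv2.INTER_CUBIC))
c2,o2=load('side0')
f=cv2.cvtColor(c2['frame'],cv2.COLOR_RGB2BGR)
cv2.imwrite('pics/sidez.png',cv2.resize(f[130:360,200:420],None,fx=2.6,fy=2.6,interpolation=cv2.INTER_CUBIC))
for n,u,v,z in [('stop',283,222,.13),('capA',324,184,.11),('capB',362,222,.11),('ring',230.5,230,.008),('binTL',392,175,.055),('binTR',452,178,.055),('binBR',448,225,.055),('binBL',390,222,.055),('plateTL',148,213,.008),('plateTR',244,213,.008),('plateBR',244,247,.008),('lenspost',165,228,.17),('postend',135,228,.2)]:
    print(n,plane(c,o,u,v,z).round(3))
```

```text
stop [0.45  0.055 0.13 ]
capA [ 0.556 -0.064  0.11 ]
capB [ 0.444 -0.169  0.11 ]
ring [0.432 0.219 0.008]
binTL [ 0.583 -0.271  0.055]
binTR [ 0.57  -0.451  0.055]
binBR [ 0.43  -0.433  0.055]
binBL [ 0.443 -0.26   0.055]
plateTL [0.489 0.468 0.008]
plateTR [0.482 0.178 0.008]
plateBR [0.379 0.179 0.008]
lenspost [0.44  0.372 0.17 ]
postend [0.442 0.443 0.2  ]
```

View pics/topz.png

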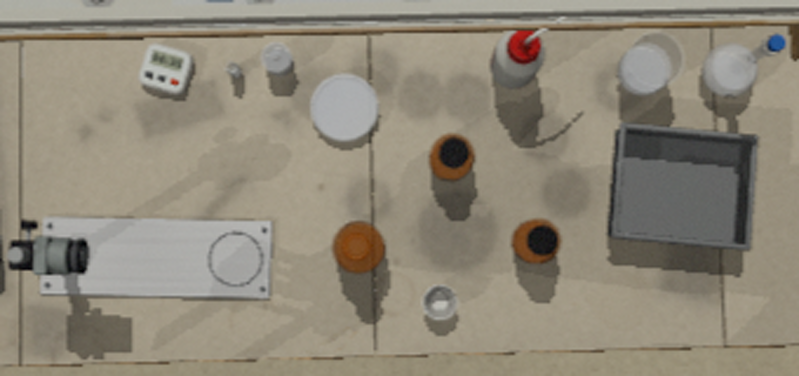

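View pics/sidez.png

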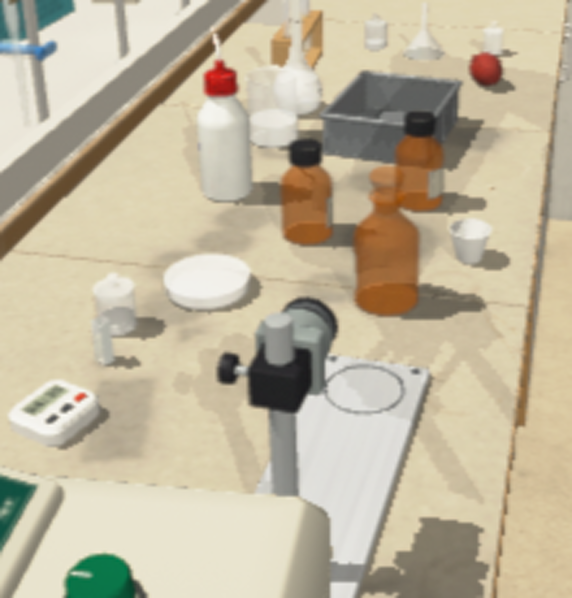

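>>> {"api": "jog_arm", "payload": {
  "moves": [
    [[0, 0, 40], [0, 0, 0], 94],
    [[10, -30, 70], [0, 0, 0], 94],
    [[30, -60, 90], [0, 0, 0], 94],
    [[55, -90, 100], [0, 0, 0], 94],
    [[80, -120, 100], [0, 0, 0], 94]
  ]
}}

```text
time_s: 0.57
ee_pos: [0.2463, 0.4035, 0.3079]
eef_rot: [3.138, 0.001, 2.837]
force: [0.3, 0.3, 0.2]
grip_width: 0.0936
```

>>> {"api": "jog_arm", "payload": {
  "moves": [
    [[25, -30, 0], [0, 0, 0], 94],
    [[50, -60, 0], [0, 0, 0], 94],
    [[75, -90, 0], [0, 0, 0], 94],
    [[100, -120, 0], [0, 0, 0], 94],
    [[120, -150, 0], [0, 0, 0], 94]
  ]
}}

```text
time_s: 0.98
ee_pos: [0.3666, 0.2527, 0.3053]
eef_rot: [-3.141, 0.0, 2.836]
force: [0.5, -0.1, -0.5]
grip_width: 0.0938
```

>>> {"api": "jog_arm", "payload": {
  "moves": [
    [[20, -35, 0], [0, 0, 0], 94],
    [[40, -70, 0], [0, 0, 0], 94],
    [[60, -105, 0], [0, 0, 0], 94],
    [[65, -134, 0], [0, 0, 0], 94],
    [[65, -134, 0], [0, 0, 0], 94]
  ]
}}

```text
time_s: 1.4
ee_pos: [0.4315, 0.1166, 0.3051]
eef_rot: [-3.141, -0.0, 2.832]
force: [0.1, -0.7, -0.2]
grip_width: 0.0938
```

Run:
```python
from h import *
c,o=shot('wrist','w1');print(o['time_s'],o['ee_pos'],o['eef_rot'],o['qpos'])
```

```text
1.4 [0.43145054 0.11660592 0.30509494] [-3.14052750e+00 -3.16215959e-04  2.83164574e+00] [ 1.82454319e-01  4.06918399e-03  1.63124520e+00 -7.90731012e-04
  1.50706048e+00 -1.07834459e+00]
```

View pics/w1.png

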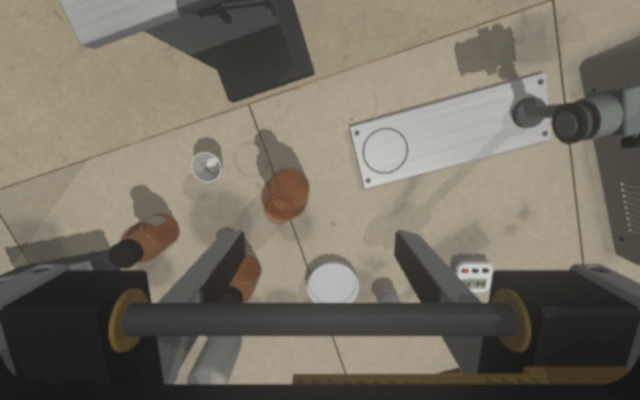

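Run:
```python
from h import *
c,o=load('w1'); f=cv2.cvtColor(c['frame'],cv2.COLOR_RGB2BGR)
cv2.imwrite('pics/w1z.png',cv2.resize(f[60:260,240:560],None,fx=2.5,fy=2.5,interpolation=cv2.INTER_CUBIC))
hsv=cv2.cvtColor(f,cv2.COLOR_BGR2HSV)
m=cv2.inRange(hsv,(3,110,60),(18,255,255));m[:,:250]=0;m[:,320:]=0;m[235:]=0
n,l,s,ct=cv2.connectedComponentsWithStats(m);i=1+s[1:,4].argmax();print(s[i],ct[i])
g=cv2.cvtColor(f,cv2.COLOR_BGR2GRAY)
for z,p in [('corner',(350,127)),('c2',(366,187)),('c3',(549,137)),('c4',(543,73)),('ring',(385.5,151))]: print(z,plane(c,o,*p,.008))
```

```text
[ 265  170   42   51 1599] [285.89931207 194.9111945 ]
corner [0.38086846 0.18140691 0.008     ]
c2 [0.47750908 0.17966357 0.008     ]
c3 [0.48755672 0.46654543 0.008     ]
c4 [0.39314361 0.46966641 0.008     ]
ring [0.43207658 0.22352543 0.008     ]
```

View pics/w1z.png

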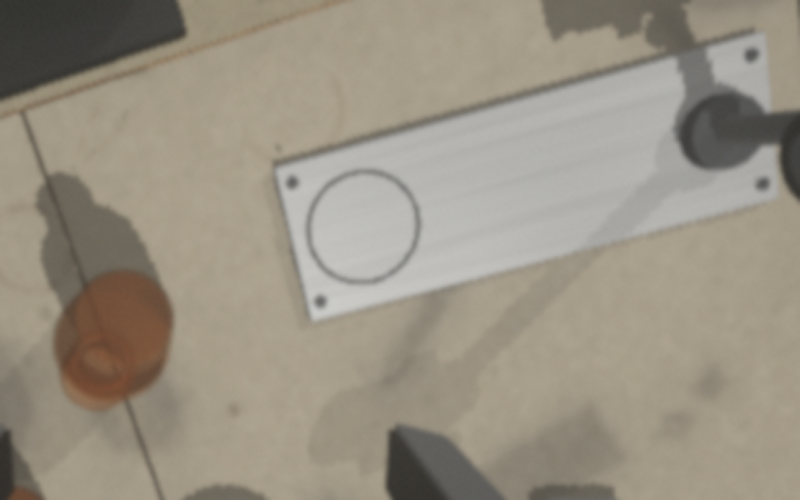

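Run:
```python
from h import *
c,o=load('w1')
print('head',plane(c,o,279.3,208,.125), 'body r bottom ->')
p=plane(c,o,279.3,208,.125)
for q in (p,):
  for z in (0,.08): 
    pts=[proj(c,o,[q[0]+.033*np.cos(a),q[1]+.033*np.sin(a),z]) for a in np.linspace(0,6.28,60)]
    pts=np.array(pts);print(z,pts.min(0),pts.max(0))
t,ot=load('top0');print('top',plane(t,ot,282.7,224.5,.125))
s,os_=load('side0')
print(proj(s,os_,[p[0],p[1],.142]),proj(s,os_,[p[0],p[1],.0]))
```

```text
head [0.44245101 0.06171823 0.125     ] body r bottom ->
0 [268.76716955 167.20687741] [309.56627521 207.21882075]
0.08 [259.29997732 175.30391318] [307.70349527 222.30869865]
top [0.44266771 0.05625652 0.125     ]
[347.56768879 195.69304057] [347.21668791 244.85083546]
```

>>> {"api": "jog_arm", "payload": {
  "moves": [
    [[5, -25, -20], [0, 0, 0], 94],
    [[8, -45, -50], [0, 0, 0], 94],
    [[11, -57, -80], [0, 0, 0], 94],
    [[11, -57, -110], [0, 0, 0], 94],
    [[11, -57, -110], [0, 0, 0], 94]
  ]
}}

```text
time_s: 1.87
ee_pos: [0.4393, 0.0638, 0.1908]
eef_rot: [-3.139, -0.007, 2.836]
force: [-0.3, -0.2, -0.5]
grip_width: 0.094
```

Run:
```python
from h import *
c,o=shot('wrist','w2');print(o['time_s'],o['ee_pos'],o['eef_rot'],o['qpos'])
print(proj(c,o,o['ee_pos']))
```

```text
1.8667 [0.43926178 0.06377517 0.19076783] [-3.13894626 -0.00734462  2.83559575] [ 6.15253586e-02  7.99851393e-02  1.81824455e+00  1.78280749e-04
  1.25116798e+00 -1.20334046e+00]
[319.19767171 242.26436005]
```

View pics/w2.png

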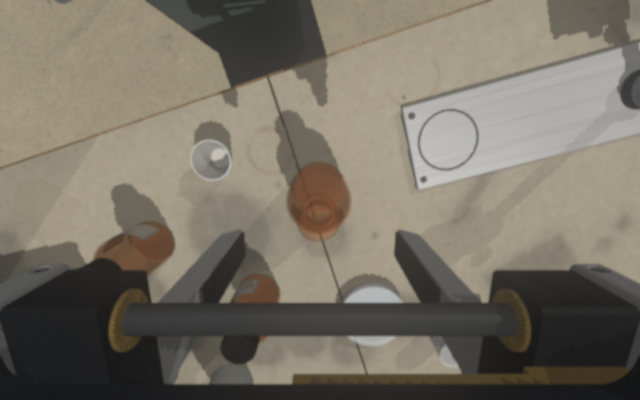

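Run:
```python
from h import *
c,o=shot('wrist','w3');print(o['time_s'],o['ee_pos'],o['eef_rot'])
f=cv2.cvtColor(c['frame'],cv2.COLOR_RGB2BGR)
cv2.imwrite('pics/w3z.png',cv2.resize(f[90:250,230:500],None,fx=2.9,fy=2.9,interpolation=cv2.INTER_CUBIC))
```

```text
1.9167 [0.44040307 0.06415623 0.19396486] [-3.14015259 -0.00427221  2.8362423 ]
```

View pics/w3z.png

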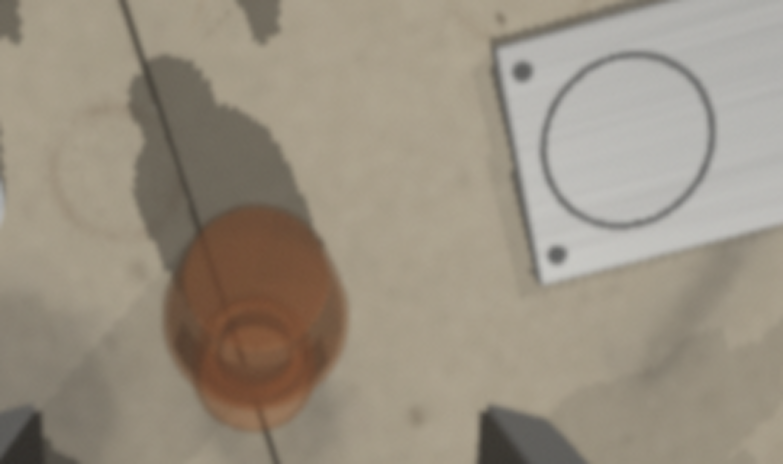

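Run:
```python
from h import *
c,o=load('w3')
for z in (.12,.13,.138): print(plane(c,o,317.6,219,z))
print('ring',plane(c,o,446.6,138.3,.008))
a=plane(c,o,230+495/2.9,90+45/2.9,.008);b=plane(c,o,230+541/2.9,90+284/2.9,.008);print(a,b)
p=plane(c,o,317.6,219,.13)
for z,r in ((0,.033),(.08,.033),(.13,.0175)):
    pts=np.array([proj(c,o,[p[0]+r*np.cos(t),p[1]+r*np.sin(t),z]) for t in np.linspace(0,6.28,60)])
    print(z,((pts.min(0)-[230,90])*2.9).round(),((pts.max(0)-[230,90])*2.9).round())
```

```text
[0.44723938 0.06042996 0.12      ]
[0.44430873 0.061426   0.13      ]
[0.44196422 0.06222282 0.138     ]
ring [0.43111672 0.22331642 0.008     ]
[0.37927836 0.18071353 0.008     ] [0.47847511 0.17637182 0.008     ]
0 [179. 208.] [333. 358.]
0.08 [159. 235.] [351. 422.]
0.13 [193. 315.] [315. 431.]
```

>>> {"api": "jog_arm", "payload": {
  "moves": [
    [[2, 0, -30], [0, 0, 0], 94],
    [[2, 0, -60], [0, 0, 0], 94],
    [[2, 0, -85], [0, 0, 0], 94],
    [[2, 0, -98], [0, 0, 0], 94],
    [[2, 0, -98], [0, 0, 0], 94]
  ]
}}

```text
time_s: 2.38
ee_pos: [0.4434, 0.0643, 0.0971]
eef_rot: [-3.141, -0.001, 2.837]
force: [0.1, -0.5, -0.4]
grip_width: 0.094
```

Run:
```python
from h import *
c,o=shot('wrist','w4');print(o['time_s'],o['ee_pos'],o['eef_rot'],o['force'])
```

```text
2.3833 [0.44343621 0.06427733 0.09708705] [-3.14117189e+00 -1.32145161e-03  2.83691933e+00] [ 0.10429609 -0.53333356 -0.39114354]
```

View pics/w4.png

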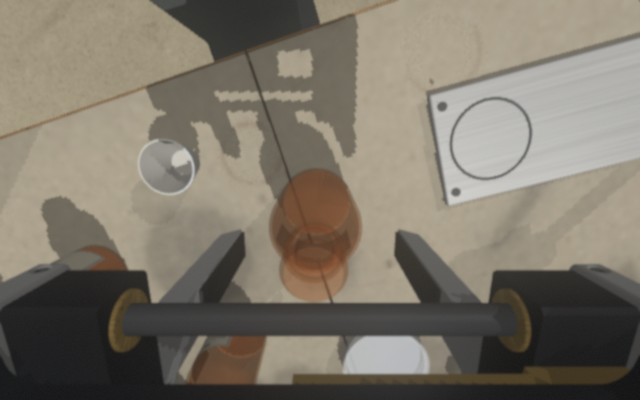

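Run:
```python
from h import *
c,o=load('w4')
f=cv2.cvtColor(c['frame'],cv2.COLOR_RGB2BGR)
m=cv2.inRange(cv2.cvtColor(f,cv2.COLOR_BGR2HSV),(3,110,60),(18,255,255))
for v in (200,220,240,255,265,275,285,292,298):
    x=np.flatnonzero(m[v,250:390])+250; print(v,x.min() if len(x) else 0,x.max() if len(x) else 0)
for z in (.11,.125,.138): print(z,proj(c,o,[o['ee_pos'][0],o['ee_pos'][1],z]),plane(c,o,313.5,268,z))
```

```text
200 282 349
220 287 356
240 278 355
255 283 347
265 285 343
275 292 335
285 324 326
292 327 329
298 0 0
0.11 [319.18779484 250.48342976] [0.45311521 0.05769033 0.11      ]
0.125 [319.17226997 261.59727486] [0.44610718 0.06021996 0.125     ]
0.138 [319.15640744 272.9528363 ] [0.44003356 0.0624123  0.138     ]
```

>>> {"api": "jog_arm", "payload": {
  "moves": [
    [[1, -3, 0], [0, 0, 0], 94],
    [[1, -3, 0], [0, 0, 0], 60],
    [[1, -3, 0], [0, 0, 0], 40],
    [[1, -3, 0], [0, 0, 0], 25],
    [[1, -3, 0], [0, 0, 0], 20]
  ],
  "squeeze": 30
}}

```text
time_s: 2.85
ee_pos: [0.4448, 0.0605, 0.098]
eef_rot: [3.141, 0.001, 2.836]
force: [0.3, -0.2, -0.4]
grip_width: 0.0709
```

>>> {"api": "jog_arm", "payload": {
  "moves": [
    [[0, 0, 0], [0, 0, 0], 20],
    [[0, 0, 0], [0, 0, 0], 20],
    [[0, 0, 0], [0, 0, 0], 20]
  ]
}}

```text
time_s: 3.1
ee_pos: [0.4446, 0.0605, 0.0975]
eef_rot: [3.142, -0.0, 2.836]
force: [0.3, -0.2, -0.6]
grip_width: 0.051
```

>>> {"api": "jog_arm", "payload": {
  "moves": [
    [[0, 0, 0], [0, 0, 0], 20],
    [[0, 0, 0], [0, 0, 0], 20],
    [[0, 0, 0], [0, 0, 0], 20],
    [[0, 0, 0], [0, 0, 0], 20],
    [[0, 0, 0], [0, 0, 0], 20]
  ]
}}

```text
time_s: 3.52
ee_pos: [0.4446, 0.0605, 0.0974]
eef_rot: [-3.142, -0.0, 2.836]
force: [0.5, 0.1, -1.3]
grip_width: 0.0342
```

>>> {"api": "jog_arm", "payload": {
  "moves": [
    [[0, 0, 0], [0, 0, 0], 20],
    [[0, 0, 8], [0, 0, 0], 20],
    [[0, 0, 20], [0, 0, 0], 20],
    [[0, 0, 35], [0, 0, 0], 20],
    [[0, 0, 50], [0, 0, 0], 20]
  ]
}}

```text
time_s: 3.93
ee_pos: [0.4442, 0.0604, 0.1482]
eef_rot: [-3.141, -0.001, 2.836]
force: [0.2, -0.2, -3.7]
grip_width: 0.0344
```

>>> {"api": "jog_arm", "payload": {
  "moves": [
    [[0, 0, 20], [0, 0, 0], 20],
    [[0, 0, 40], [0, 0, 0], 20],
    [[0, 0, 60], [0, 0, 0], 20],
    [[0, 0, 75], [0, 0, 0], 20],
    [[0, 0, 80], [0, 0, 0], 20]
  ]
}}

```text
time_s: 4.35
ee_pos: [0.445, 0.0605, 0.2299]
eef_rot: [3.141, 0.003, 2.836]
force: [0.7, -0.4, -3.8]
grip_width: 0.0344
```

Run:
```python
from h import *
c,o=shot('wrist','w5');print(o['time_s'],o['ee_pos'],o['eef_rot'],o['force'],o['grip_width'])
shot('side','s5')
```

```text
4.35 [0.44501401 0.06048468 0.22987218] [3.14062028e+00 2.69055046e-03 2.83579958e+00] [ 0.72218092 -0.39712243 -3.82001998] 0.034412053506836744
```

View pics/w5.png

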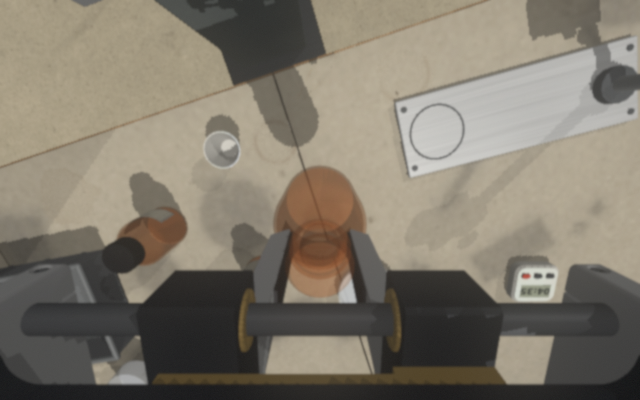

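View pics/s5.png

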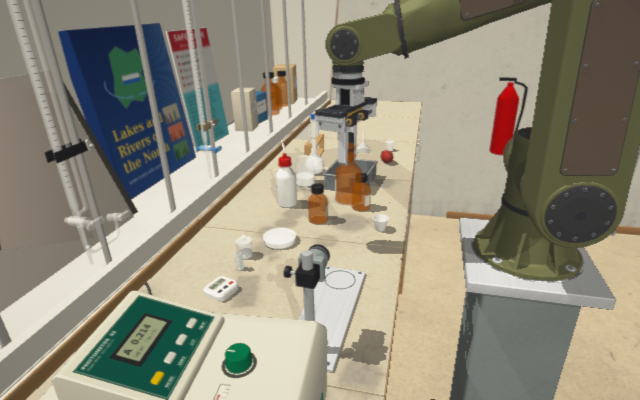

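>>> {"api": "jog_arm", "payload": {
  "moves": [
    [[3, -8, 18], [0, 0, 0], 20],
    [[8, -25, 34], [0, 0, 0], 20],
    [[14, -50, 40], [0, 0, 0], 20],
    [[20, -80, 40], [0, 0, 0], 20],
    [[26, -110, 40], [0, 0, 0], 20]
  ]
}}

```text
time_s: 4.87
ee_pos: [0.4704, -0.0505, 0.2666]
eef_rot: [-3.141, -0.001, 2.837]
force: [0.8, 0.9, -4.2]
grip_width: 0.0342
```

>>> {"api": "jog_arm", "payload": {
  "moves": [
    [[5, -30, 0], [0, 0, 0], 20],
    [[10, -60, 0], [0, 0, 0], 20],
    [[15, -90, 0], [0, 0, 0], 20],
    [[20, -120, 0], [0, 0, 0], 20],
    [[25, -150, 0], [0, 0, 0], 20]
  ]
}}

```text
time_s: 5.28
ee_pos: [0.4952, -0.2009, 0.2659]
eef_rot: [3.141, -0.002, 2.836]
force: [0.6, 1.0, -4.4]
grip_width: 0.0342
```

>>> {"api": "jog_arm", "payload": {
  "moves": [
    [[3, -30, 0], [0, 0, 0], 20],
    [[6, -60, 0], [0, 0, 0], 20],
    [[9, -90, 0], [0, 0, 0], 20],
    [[11, -110, 0], [0, 0, 0], 20],
    [[11, -115, 0], [0, 0, 0], 20]
  ]
}}

```text
time_s: 5.7
ee_pos: [0.5059, -0.3171, 0.265]
eef_rot: [3.141, -0.003, 2.833]
force: [-0.5, 1.1, -4.7]
grip_width: 0.0341
```

Run:
```python
from h import *
c,o=shot('top','t6');print(o['time_s'],o['ee_pos'],o['eef_rot'],o['force'],o['grip_width'],o['qpos'])
shot('wrist','w6')
```

```text
5.7 [ 0.50592777 -0.31711528  0.26501644] [ 3.14108156e+00 -3.11838539e-03  2.83341747e+00] [-0.53035342  1.06508957 -4.6556302 ] 0.0341314971035273 [-6.21012334e-01  3.73386566e-01  1.28642865e+00 -4.75171055e-04
  1.48490178e+00 -1.88359118e+00]
```

View pics/w6.png

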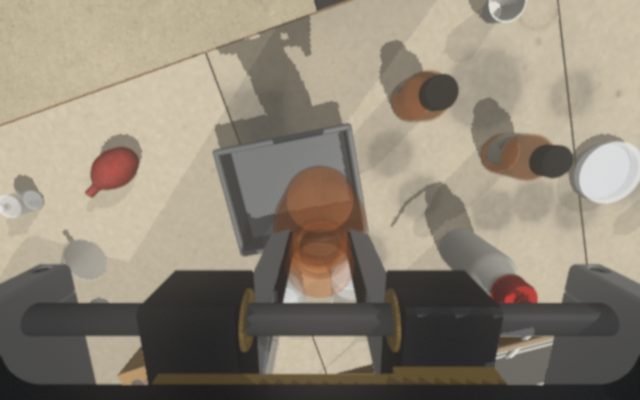

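View pics/t6.png

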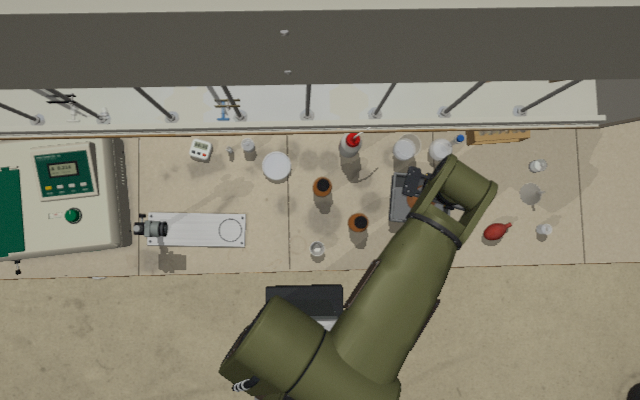

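Run:
```python
from h import *
c,o=load('w6')
for p in ((352,126),(216,152),(245,254)): print(plane(c,o,*p,.055).round(4))
a,b,d=[plane(c,o,*p,.055) for p in ((352,126),(216,152),(245,254))]
print('centre',(a+d)/2, np.linalg.norm(a-b),np.linalg.norm(b-d))
```

```text
[ 0.4512 -0.2562  0.055 ]
[ 0.4298 -0.4288  0.055 ]
[ 0.5707 -0.4439  0.055 ]
centre [ 0.51095872 -0.35004979  0.055     ] 0.1739218780802873 0.14172238355962086
```

>>> {"api": "jog_arm", "payload": {
  "moves": [
    [[2, -20, 0], [0, 0, 0], 20],
    [[3, -35, -5], [0, 0, 0], 20],
    [[3, -35, -25], [0, 0, 0], 20],
    [[3, -35, -50], [0, 0, 0], 20],
    [[3, -35, -75], [0, 0, 0], 20]
  ]
}}

```text
time_s: 6.22
ee_pos: [0.5095, -0.3491, 0.191]
eef_rot: [3.141, 0.0, 2.836]
force: [0.3, -0.0, -3.1]
grip_width: 0.0343
```

>>> {"api": "jog_arm", "payload": {
  "moves": [
    [[0, 0, -25], [0, 0, 0], 20],
    [[0, 0, -45], [0, 0, 0], 20],
    [[0, 0, -60], [0, 0, 0], 20],
    [[0, 0, -70], [0, 0, 0], 20],
    [[0, 0, -72], [0, 0, 0], 20]
  ]
}}

```text
time_s: 6.63
ee_pos: [0.509, -0.3485, 0.1182]
eef_rot: [3.14, -0.003, 2.836]
force: [-0.1, -0.8, -3.5]
grip_width: 0.0342
```

Run:
```python
from h import *
c,o=shot('wrist','w7');print(o['time_s'],o['ee_pos'],o['eef_rot'],o['force'],o['grip_width'])
print(ctrl.get_obs()['ee_pos'])
```

```text
6.6333 [ 0.50897781 -0.3485225   0.11817832] [ 3.14037600e+00 -3.08355605e-03  2.83625369e+00] [-0.08100162 -0.78676082 -3.50671689] 0.03421263278725327
[ 0.50931578 -0.34890501  0.11927392]
```

View pics/w7.png

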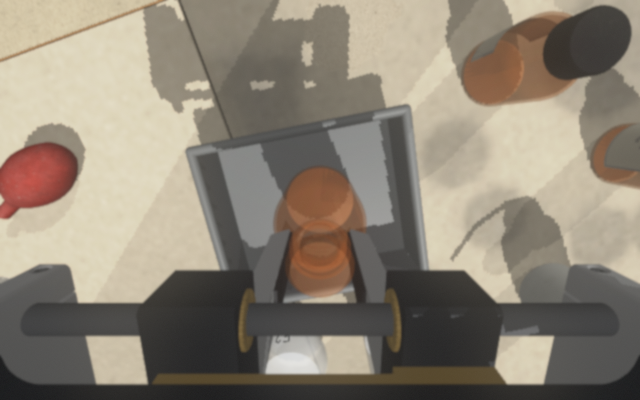

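>>> {"api": "jog_arm", "payload": {
  "moves": [
    [[0, 0, -6], [0, 0, 0], 20],
    [[0, 0, -11], [0, 0, 0], 20],
    [[0, 0, -14], [0, 0, 0], 20],
    [[0, 0, -16], [0, 0, 0], 20],
    [[0, 0, -17], [0, 0, 0], 20]
  ]
}}

```text
time_s: 7.1
ee_pos: [0.5096, -0.3495, 0.1034]
eef_rot: [-3.142, 0.0, 2.836]
force: [-0.0, 0.1, -4.6]
grip_width: 0.034
```

>>> {"api": "jog_arm", "payload": {
  "moves": [
    [[0, 0, -0.5], [0, 0, 0], 20],
    [[0, 0, -1], [0, 0, 0], 20],
    [[0, 0, -1], [0, 0, 0], 20]
  ]
}}

```text
time_s: 7.35
ee_pos: [0.5096, -0.3496, 0.1025]
eef_rot: [-3.142, 0.0, 2.836]
force: [0.2, 0.8, -2.8]
grip_width: 0.0341
```

>>> {"api": "jog_arm", "payload": {
  "moves": [
    [[0, 0, -0.5], [0, 0, 0], 20],
    [[0, 0, -1], [0, 0, 0], 20],
    [[0, 0, -1], [0, 0, 0], 20]
  ]
}}

```text
time_s: 7.6
ee_pos: [0.5096, -0.3495, 0.1015]
eef_rot: [-3.142, 0.0, 2.836]
force: [-0.4, -0.6, -4.7]
grip_width: 0.0342
```

>>> {"api": "jog_arm", "payload": {
  "moves": [
    [[0, 0, -0.5], [0, 0, 0], 20],
    [[0, 0, -1], [0, 0, 0], 20],
    [[0, 0, -1], [0, 0, 0], 20]
  ]
}}

```text
time_s: 7.85
ee_pos: [0.5098, -0.3496, 0.1015]
eef_rot: [-3.141, 0.001, 2.836]
force: [-2.8, 2.3, 5.6]
grip_width: 0.0343
```

Contact with the bin floor (force went from −4 to +5.6 N). Opening.

>>> {"api": "jog_arm", "payload": {
  "moves": [
    [[0, 0, 0], [0, 0, 0], 45],
    [[0, 0, 0], [0, 0, 0], 60],
    [[0, 0, 0], [0, 0, 0], 80],
    [[0, 0, 0], [0, 0, 0], 80],
    [[0, 0, 0], [0, 0, 0], 80]
  ]
}}

```text
time_s: 8.27
ee_pos: [0.5096, -0.3496, 0.1004]
eef_rot: [-3.142, 0.0, 2.836]
force: [0.0, -0.6, -0.1]
grip_width: 0.0643
```

>>> {"api": "jog_arm", "payload": {
  "moves": [
    [[0, 0, 0], [0, 0, 0], 80],
    [[0, 0, 0], [0, 0, 0], 80],
    [[0, 0, 0], [0, 0, 0], 80],
    [[0, 0, 10], [0, 0, 0], 80],
    [[0, 0, 30], [0, 0, 0], 80]
  ]
}}

```text
time_s: 8.68
ee_pos: [0.5088, -0.3489, 0.1292]
eef_rot: [3.14, -0.004, 2.836]
force: [0.4, 0.6, 0.3]
grip_width: 0.0798
```

>>> {"api": "jog_arm", "payload": {
  "moves": [
    [[0, 0, 30], [0, 0, 0], 94],
    [[0, 0, 60], [0, 0, 0], 94],
    [[0, 0, 90], [0, 0, 0], 94],
    [[0, 0, 120], [0, 0, 0], 94],
    [[0, 0, 140], [0, 0, 0], 94]
  ]
}}

```text
time_s: 9.1
ee_pos: [0.5097, -0.3496, 0.2746]
eef_rot: [-3.14, 0.003, 2.836]
force: [-0.5, -0.1, 0.4]
grip_width: 0.0941
```

Run:
```python
from h import *
c,o=shot('wrist','w8');print(o['time_s'],o['ee_pos'],o['eef_rot'],o['force'],o['grip_width'])
```

```text
9.1 [ 0.50972363 -0.34962662  0.27464884] [-3.14028597  0.00344597  2.8358262 ] [-0.49635142 -0.10850959  0.41769642] 0.0940937887912499
```

View pics/w8.png

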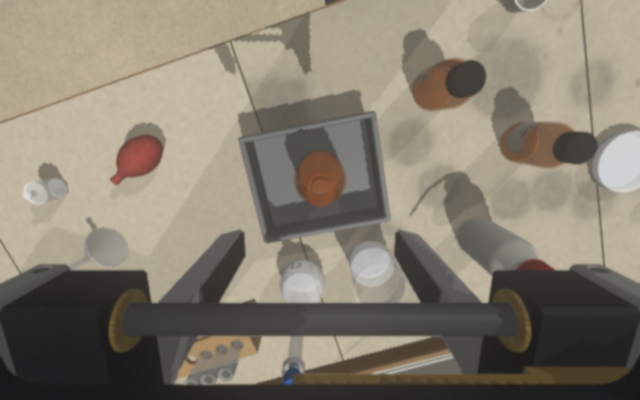

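>>> {"api": "jog_arm", "payload": {
  "moves": [
    [[-5, 35, 10], [0, -1, 0], 94],
    [[-12, 70, 20], [0, -2, 0], 94],
    [[-20, 105, 30], [0, -3, 0], 94],
    [[-28, 140, 40], [0, -4, 0], 94],
    [[-35, 175, 40], [0, -5, 0], 94]
  ]
}}

```text
time_s: 9.57
ee_pos: [0.4742, -0.1733, 0.313]
eef_rot: [3.001, 0.422, 2.805]
force: [0.6, -0.1, 1.1]
grip_width: 0.0943
```

>>> {"api": "jog_arm", "payload": {
  "moves": [
    [[0, 35, 0], [0, 0, 0], 94],
    [[0, 60, 0], [0, 0, 0], 94],
    [[0, 60, 0], [0, 0, 0], 94]
  ]
}}

```text
time_s: 9.82
ee_pos: [0.474, -0.1113, 0.3118]
eef_rot: [3.002, 0.417, 2.809]
force: [0.5, -0.8, -0.2]
grip_width: 0.0941
```

Run:
```python
from h import *
c,o=shot('wrist','w9');print(o['time_s'],o['ee_pos'],o['eef_rot'],o['force'],o['grip_width'],o['qpos'])
```

```text
9.8167 [ 0.47400027 -0.11129992  0.3117877 ] [3.00171304 0.41709222 2.80885489] [ 0.5005216  -0.82377672 -0.1672115 ] 0.09410039096462074 [-0.39859439 -0.15956387  1.82545634  0.18925719  1.07549177 -1.72263623]
```

View pics/w9.png

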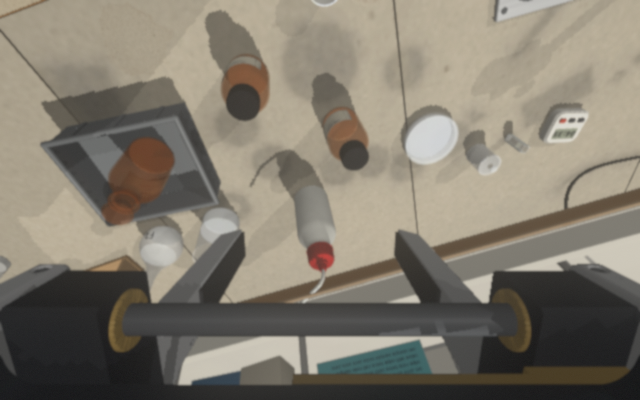

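Run:
```python
from h import *
c,o=load('w9'); f=cv2.cvtColor(c['frame'],cv2.COLOR_RGB2BGR)
a=cv2.resize(f[70:180,310:385],None,fx=5,fy=5,interpolation=cv2.INTER_CUBIC)
b=cv2.resize(f[40:130,205:285],None,fx=5,fy=5,interpolation=cv2.INTER_CUBIC)
H=max(a.shape[0],b.shape[0]);o_=np.zeros((H,a.shape[1]+b.shape[1],3),np.uint8);o_[:a.shape[0],:a.shape[1]]=a;o_[:b.shape[0],a.shape[1]:]=b
cv2.imwrite('pics/w9z.png',o_)
```

```text
(no output)
```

View pics/w9z.png

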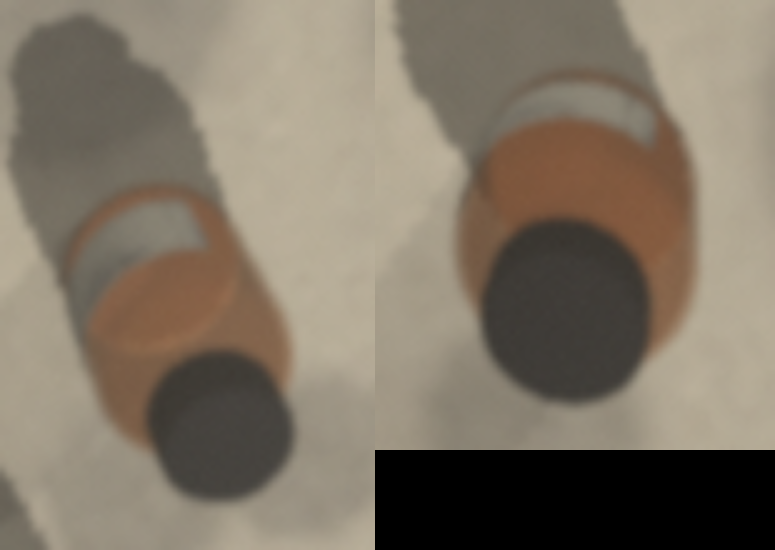

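>>> {"api": "jog_arm", "payload": {
  "moves": [
    [[-25, -25, 0], [0, -1, 0], 94],
    [[-45, -45, -20], [0, -2, 0], 94],
    [[-60, -58, -50], [0, -3, 0], 94],
    [[-60, -58, -85], [0, -3, 0], 94],
    [[-60, -58, -115], [0, -3, 0], 94]
  ]
}}

```text
time_s: 10.28
ee_pos: [0.4125, -0.1744, 0.1935]
eef_rot: [2.896, 0.661, 2.747]
force: [0.4, -1.0, 0.1]
grip_width: 0.0941
```

>>> {"api": "jog_arm", "payload": {
  "moves": [
    [[0, 0, -15], [0, 0, 0], 94],
    [[0, 0, -20], [0, 0, 0], 94],
    [[0, 0, -20], [0, 0, 0], 94]
  ]
}}

```text
time_s: 10.53
ee_pos: [0.4144, -0.1731, 0.1749]
eef_rot: [2.894, 0.658, 2.75]
force: [0.5, -0.6, 1.5]
grip_width: 0.0939
```

Run:
```python
from h import *
c,o=shot('wrist','w10');print(o['time_s'],o['ee_pos'],o['eef_rot'],o['force'],o['grip_width'],o['qpos'])
```

```text
10.5333 [ 0.41444216 -0.17310338  0.17491322] [2.8935169  0.65839664 2.74967499] [ 0.51442529 -0.63891028  1.53464971] 0.09385693347101436 [-0.74746078 -0.17726838  2.26393898  0.78745514  0.66396655 -2.55094984]
```

View pics/w10.png

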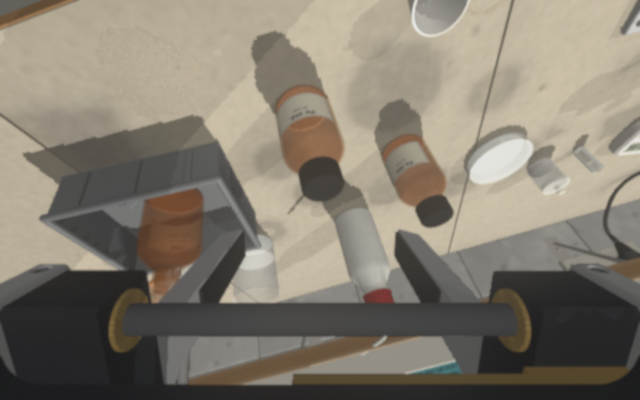

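Run:
```python
from h import *
c,o=load('w10'); f=cv2.cvtColor(c['frame'],cv2.COLOR_RGB2BGR)
a=cv2.resize(f[75:210,260:355],None,fx=4,fy=4,interpolation=cv2.INTER_CUBIC)
b=cv2.resize(f[95:230,365:460],None,fx=4,fy=4,interpolation=cv2.INTER_CUBIC)
cv2.imwrite('pics/w10z.png',np.hstack([a,b]))
```

```text
(no output)
```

View pics/w10z.png

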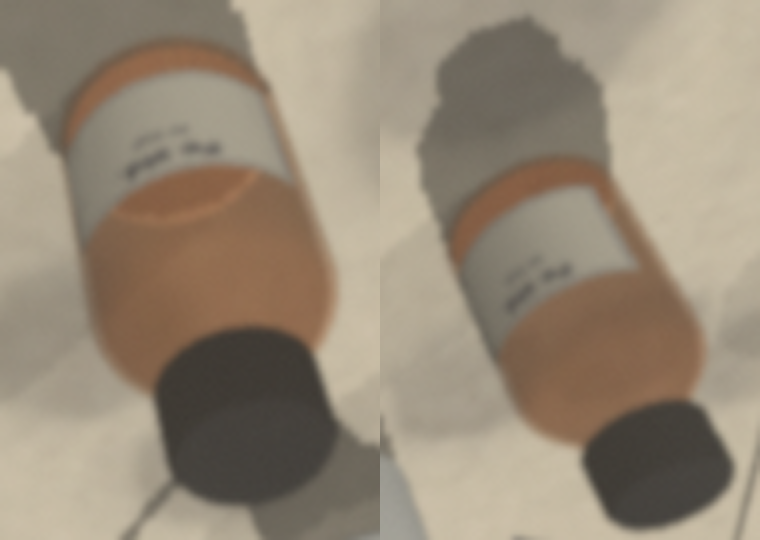

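```bash
cat > cyl.py <<'E'
from h import *
def cylhit(c,o,u,v,ax,r=.029):
    f,M,e=cam(c,o); d=M@np.array([(u-c['cx'])/f,(v-c['cy'])/f,1])
    q=e[:2]-ax; A=d[:2]@d[:2];B=q@d[:2];C=q@q-r*r;D=B*B-A*C
    if D<0: return None
    p=e+d*(-B-np.sqrt(D))/A
    return p,np.degrees(np.arctan2(p[1]-ax[1],p[0]-ax[0]))%360
E
python3 - <<'E'
from cyl import *
c9,o9=load('w9');c,o=load('w10');t,ot=load('top0')
print('B cap',plane(c9,o9,243.4,102.4,.11),plane(c,o,323.75,188,.11),plane(t,ot,130+543/2.35,120+241/2.35,.11))
print('A cap',plane(c9,o9,310+221/5,70+430/5,.11),plane(c,o,365+(660-380)/4,95+480/4,.11),plane(t,ot,130+454/2.35,120+153/2.35,.11))
B=np.array([.443,-.171]);A=np.array([.555,-.066])
for ax,off,x0 in ((B,(260,75),0),(A,(365,95),380)):
  pts=[(262,88),(297,187),(173,160)] if x0==0 else [(600,187),(636,268),(538,283)]
  for s in ((0,0),(.003,0),(0,.003)):
    print(s,[cylhit(c,o,off[0]+(x-x0)/4,off[1]+y/4,ax+s) for x,y in pts])
E
```

```text
B cap [ 0.44155718 -0.16134249  0.11      ] [ 0.44428607 -0.16322013  0.11      ] [ 0.44295056 -0.16656666  0.11      ]
A cap [ 0.54908135 -0.05861749  0.11      ] [ 0.54447874 -0.06181138  0.11      ] [ 0.55264875 -0.06128143  0.11      ]
(0, 0) [None, None, (array([ 0.41535831, -0.16222863,  0.04878392]), np.float64(162.39451662379915))]
(0.003, 0) [None, None, (array([ 0.41829985, -0.16241502,  0.04494845]), np.float64(162.78045259292955))]
(0, 0.003) [None, None, (array([ 0.41459002, -0.16217995,  0.0497857 ]), np.float64(168.4225996760897))]
(0, 0) [None, (array([ 0.5425352 , -0.03981549,  0.04094391]), np.float64(115.45618710925585)), (array([ 0.52667369, -0.07221453,  0.04788431]), np.float64(192.3741268803841))]
(0.003, 0) [None, None, (array([ 0.52950895, -0.07140924,  0.04565108]), np.float64(190.7500886806327))]
(0, 0.003) [(array([ 0.54182936, -0.03716332,  0.00668575]), np.float64(117.01090947685482)), (array([ 0.53393184, -0.04307182,  0.04755868]), np.float64(136.59280507056135)), (array([ 0.52743166, -0.07199925,  0.04728729]), np.float64(198.07845510598733))]
```

Run:
```python
from cyl import *
c,o=load('w10')
for B in ([.443,-.1635],[.443,-.162],[.443,-.165],[.445,-.1635]):
  print(B,[ (lambda h: None if h is None else (h[0][2].round(4),h[1].round(1)))(cylhit(c,o,260+x/4,75+y/4,np.array(B))) for x,y in [(262,88),(280,140),(297,187),(173,160),(65,140),(85,250)]])
B=[.443,-.1635]
for z,r in ((0,.029),(.07,.029),(.11,.018)):
    p=np.array([proj(c,o,[B[0]+r*np.cos(a),B[1]+r*np.sin(a),z]) for a in np.linspace(0,6.28,60)])
    print(z,((p.min(0)-[260,75])*4).round(),((p.max(0)-[260,75])*4).round())
```

```text
[0.443, -0.1635] [(np.float64(0.0149), np.float64(117.7)), (np.float64(0.036), np.float64(118.3)), (np.float64(0.0532), np.float64(118.0)), (np.float64(0.0505), np.float64(177.3)), (np.float64(0.0147), np.float64(234.1)), (np.float64(0.0551), np.float64(234.4))]
[0.443, -0.162] [(np.float64(0.0189), np.float64(124.3)), (np.float64(0.0395), np.float64(124.7)), (np.float64(0.0566), np.float64(124.5)), (np.float64(0.0506), np.float64(180.3)), (np.float64(0.0096), np.float64(242.4)), (np.float64(0.0508), np.float64(242.8))]
[0.443, -0.165] [(np.float64(0.009), np.float64(108.5)), (np.float64(0.0308), np.float64(109.5)), (np.float64(0.0483), np.float64(109.0)), (np.float64(0.0504), np.float64(174.4)), (np.float64(0.0181), np.float64(227.9)), (np.float64(0.058), np.float64(228.1))]
[0.445, -0.1635] [(np.float64(0.0117), np.float64(116.9)), (np.float64(0.033), np.float64(117.5)), (np.float64(0.0505), np.float64(117.3)), (np.float64(0.0479), np.float64(177.6)), (np.float64(0.0107), np.float64(236.0)), (np.float64(0.0518), np.float64(236.3))]
0 [54. 26.] [276. 219.]
0.07 [ 88. 211.] [342. 404.]
0.11 [166. 388.] [337. 503.]
```

Run:
```python
from h import *
o=ctrl.get_obs(); print(o['time_s'],o['ee_pos'],o['eef_rot'],o['qpos'])
R0=R.from_euler('xyz',[np.pi,0,2.836]); Rm=R.from_euler('xyz',o['eef_rot'])
print((R0*Rm.inv()).as_rotvec(degrees=True)/5, (R.from_rotvec([0,-40,0],degrees=True)*R0).as_euler('xyz'))
print((R0*R.from_euler('xyz',[3.001713,.417092,2.808855]).inv()).as_rotvec(degrees=True)/5)
```

```text
10.5833 [ 0.41487242 -0.17321672  0.17609061] [2.89420944 0.66007768 2.75039525] [-0.74692898 -0.17883493  2.26263303  0.78648051  0.66462722 -2.5494849 ]
[2.02612865e-03 8.00264704e+00 5.22780744e-03] [2.89430926 0.65986032 2.75093574]
[-2.58049991e-03  5.02615178e+00 -2.82200690e-02]
```

>>> {"api": "jog_arm", "payload": {
  "moves": [
    [[0, 0, 25], [0, 1.2, 0], 94],
    [[5, 2, 45], [0, 2.5, 0], 94],
    [[12, 5, 45], [0, 3.8, 0], 94],
    [[20, 8, 45], [0, 5, 0], 94],
    [[28, 10, 45], [0, 6.3, 0], 94]
  ]
}}

```text
time_s: 11.0
ee_pos: [0.4437, -0.1636, 0.2243]
eef_rot: [3.095, 0.167, 2.83]
force: [-0.7, -0.2, -0.5]
grip_width: 0.0941
```

>>> {"api": "jog_arm", "payload": {
  "moves": [
    [[0, 0, 0], [0, 1, 0], 94],
    [[0, 0, 0], [0, 1.7, 0], 94],
    [[0, 0, -15], [0, 1.7, 0], 94],
    [[0, 0, -25], [0, 1.7, 0], 94],
    [[0, 0, -25], [0, 1.7, 0], 94]
  ]
}}

```text
time_s: 11.42
ee_pos: [0.4422, -0.1625, 0.1945]
eef_rot: [3.134, 0.023, 2.835]
force: [-0.3, 0.5, -0.2]
grip_width: 0.0941
```

Run:
```python
from h import *
c,o=shot('wrist','w11');print(o['time_s'],o['ee_pos'],o['eef_rot'],o['force'],o['grip_width'],o['qpos'])
f=cv2.cvtColor(c['frame'],cv2.COLOR_RGB2BGR)
cv2.imwrite('pics/w11z.png',cv2.resize(f[110:300,200:440],None,fx=3,fy=3,interpolation=cv2.INTER_CUBIC))
for z,r in ((0,.029),(.07,.029),(.11,.018)):
    p=np.array([proj(c,o,[.443+r*np.cos(a),-.1635+r*np.sin(a),z]) for a in np.linspace(0,6.28,60)])
    print(z,((p.min(0)-[200,110])*3).round(),((p.max(0)-[200,110])*3).round())
```

```text
11.4167 [ 0.44219728 -0.16246598  0.19454351] [3.13391635 0.02336965 2.83537023] [-0.2902418   0.46585994 -0.22629219] 0.09405541288236989 [-0.43599552  0.11938652  1.76581255  0.01126797  1.23423333 -1.7042625 ]
0 [282. 143.] [422. 281.]
0.07 [267. 170.] [438. 336.]
0.11 [293. 229.] [413. 345.]
```

View pics/w11z.png

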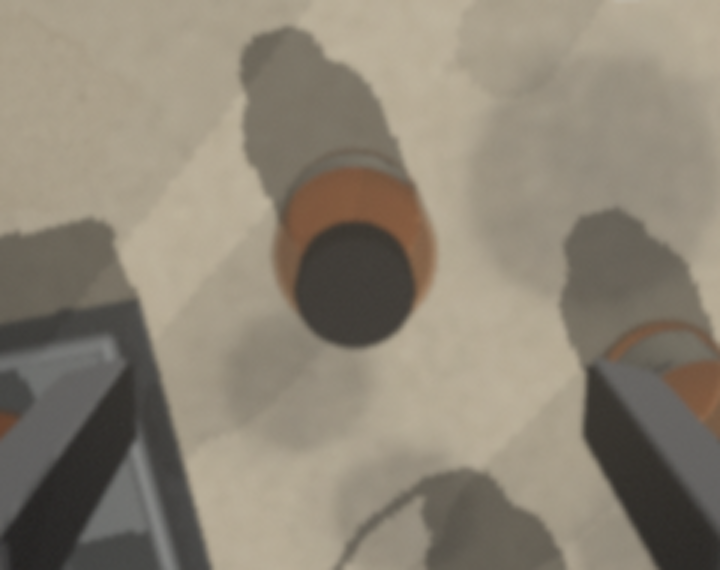

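>>> {"api": "jog_arm", "payload": {
  "moves": [
    [[0, 0, 0], [0, 0, 0], 94],
    [[0, 0, -30], [0, 0, 0], 94],
    [[0, 0, -60], [0, 0, 0], 94],
    [[0, 0, -90], [0, 0, 0], 94],
    [[0, 0, -112], [0, 0, 0], 94]
  ]
}}

```text
time_s: 11.88
ee_pos: [0.4423, -0.1627, 0.0825]
eef_rot: [3.134, 0.025, 2.835]
force: [-0.3, 0.5, 0.2]
grip_width: 0.0938
```

>>> {"api": "jog_arm", "payload": {
  "moves": [
    [[0, 0, 0], [0, 0, 0], 94],
    [[0, 0, 0], [0, 0, 0], 94]
  ]
}}

```text
time_s: 12.05
ee_pos: [0.4427, -0.1628, 0.0843]
eef_rot: [3.134, 0.025, 2.835]
force: [0.4, 0.2, 0.9]
grip_width: 0.0939
```

Run:
```python
from h import *
o=ctrl.get_obs();R0=R.from_euler('xyz',[np.pi,0,2.836]); Rm=R.from_euler('xyz',o['eef_rot'])
print((R0*Rm.inv()).as_rotvec(degrees=True)/5,o['qpos'])
```

```text
[-0.00154023  0.29500733  0.00571868] [-0.43638907  0.26054502  1.88126251  0.01327158  0.97654752 -1.70839655]
```

>>> {"api": "jog_arm", "payload": {
  "moves": [
    [[0, -1, 0], [0, 0.295, 0], 94],
    [[0, -1, -1], [0, 0.295, 0], 94],
    [[0, -1, -1], [0, 0.295, 0], 60],
    [[0, -1, -1], [0, 0.295, 0], 30],
    [[0, -1, -1], [0, 0.295, 0], 15]
  ],
  "squeeze": 30
}}

```text
time_s: 12.47
ee_pos: [0.4428, -0.1636, 0.0832]
eef_rot: [3.141, 0.002, 2.836]
force: [-0.1, 0.4, -0.6]
grip_width: 0.077
```

>>> {"api": "jog_arm", "payload": {
  "moves": [
    [[0, 0, 0], [0, 0, 0], 15],
    [[0, 0, 0], [0, 0, 0], 15],
    [[0, 0, 0], [0, 0, 0], 15]
  ]
}}

```text
time_s: 12.72
ee_pos: [0.4426, -0.1635, 0.0826]
eef_rot: [3.141, 0.0, 2.836]
force: [-0.5, 0.4, 0.4]
grip_width: 0.0573
```

>>> {"api": "jog_arm", "payload": {
  "moves": [
    [[0, 0, 0], [0, 0, 0], 15],
    [[0, 0, 0], [0, 0, 0], 15],
    [[0, 0, 0], [0, 0, 0], 15],
    [[0, 0, 0], [0, 0, 0], 15],
    [[0, 0, 0], [0, 0, 0], 15]
  ]
}}

```text
time_s: 13.13
ee_pos: [0.4426, -0.1635, 0.0824]
eef_rot: [3.141, 0.0, 2.836]
force: [-0.9, -1.1, -0.5]
grip_width: 0.0301
```

Run:
```python
from h import *
o=ctrl.get_obs();print(o['ee_pos'],o['eef_rot'],o['force'],o['moment'],o['grip_width'])
```

```text
[ 0.44256589 -0.16350585  0.0824149 ] [3.14138210e+00 1.18499136e-06 2.83591457e+00] [-0.94372618 -1.13742083 -0.5483992 ] [ 0.02639596 -0.01675365  0.01592167] 0.030113363705433896
```

>>> {"api": "jog_arm", "payload": {
  "moves": [
    [[0, 0, 6], [0, 0, 0], 15],
    [[0, 0, 20], [0, 0, 0], 15],
    [[0, 0, 40], [0, 0, 0], 15],
    [[0, 0, 65], [0, 0, 0], 15],
    [[0, 0, 90], [0, 0, 0], 15]
  ]
}}

```text
time_s: 13.55
ee_pos: [0.4422, -0.1633, 0.1735]
eef_rot: [3.141, -0.001, 2.836]
force: [0.5, -0.9, -2.2]
grip_width: 0.0301
```

>>> {"api": "jog_arm", "payload": {
  "moves": [
    [[0, 0, 25], [0, 0, 0], 15],
    [[0, 0, 50], [0, 0, -0.5], 15],
    [[0, 12, 68], [0, 0, -1.5], 15],
    [[0, 30, 75], [0, 0, -2.5], 15],
    [[0, 55, 75], [0, 0, -3.5], 15]
  ]
}}

```text
time_s: 13.97
ee_pos: [0.4429, -0.1088, 0.2496]
eef_rot: [3.141, 0.003, 2.525]
force: [-0.2, 0.4, -3.1]
grip_width: 0.0301
```

>>> {"api": "jog_arm", "payload": {
  "moves": [
    [[0, 25, 0], [0, 0, -1], 15],
    [[0, 50, 0], [0, 0, -2], 15],
    [[0, 75, 0], [0, 0, -3], 15],
    [[-2, 100, 0], [0, 0, -4], 15],
    [[-3, 125, 0], [0, 0, -5], 15]
  ]
}}

```text
time_s: 14.38
ee_pos: [0.4391, 0.0177, 0.2477]
eef_rot: [3.142, -0.0, 2.09]
force: [0.4, 0.4, -2.8]
grip_width: 0.0299
```

>>> {"api": "jog_arm", "payload": {
  "moves": [
    [[-2, 25, 0], [0, 0, -1], 15],
    [[-4, 50, 0], [0, 0, -2], 15],
    [[-5, 75, 0], [0, 0, -3], 15],
    [[-6, 95, 0], [0, 0, -4], 15],
    [[-7, 110, 0], [0, 0, -5], 15]
  ]
}}

```text
time_s: 14.8
ee_pos: [0.4321, 0.128, 0.2477]
eef_rot: [-3.142, -0.0, 1.654]
force: [0.6, -1.1, -2.4]
grip_width: 0.0301
```

>>> {"api": "jog_arm", "payload": {
  "moves": [
    [[0, 5, 0], [0, 0, -1], 15],
    [[0, 10, 0], [0, 0, -2], 15],
    [[0, 15, 0], [0, 0, -3], 15],
    [[0, 18, 0], [0, 0, -4], 15],
    [[0, 20, 0], [0, 0, -4.4], 15]
  ]
}}

```text
time_s: 15.22
ee_pos: [0.4323, 0.1468, 0.2476]
eef_rot: [-3.141, 0.0, 1.269]
force: [-0.3, -0.4, -2.3]
grip_width: 0.0297
```

>>> {"api": "jog_arm", "payload": {
  "moves": [
    [[0, 0, 0], [0, 0, 0], 15],
    [[0, 0, 0], [0, 0, 0], 15],
    [[0, 0, 0], [0, 0, 0], 15]
  ]
}}

```text
time_s: 15.47
ee_pos: [0.4325, 0.1463, 0.2475]
eef_rot: [3.142, 0.0, 1.275]
force: [0.2, -0.6, -1.7]
grip_width: 0.03
```

Run:
```python
from h import *
c,o=shot('wrist','w12');print(o['time_s'],o['ee_pos'],o['eef_rot'],o['force'],o['grip_width'],o['qpos'])
shot('side','s12')
c,o=load('s12');f=cv2.cvtColor(c['frame'],cv2.COLOR_RGB2BGR)
cv2.imwrite('pics/s12z.png',cv2.resize(f[120:320,260:420],None,fx=3,fy=3,interpolation=cv2.INTER_CUBIC))
```

```text
15.4667 [0.43247169 0.14632431 0.2474952 ] [3.14155284e+00 1.81736741e-04 1.27526490e+00] [ 0.17971118 -0.59369242 -1.68561162] 0.030005880594091854 [ 2.46106702e-01  5.64676613e-02  1.70876807e+00 -1.79634377e-04
  1.37641650e+00  5.41672824e-01]
```

View pics/w12.png

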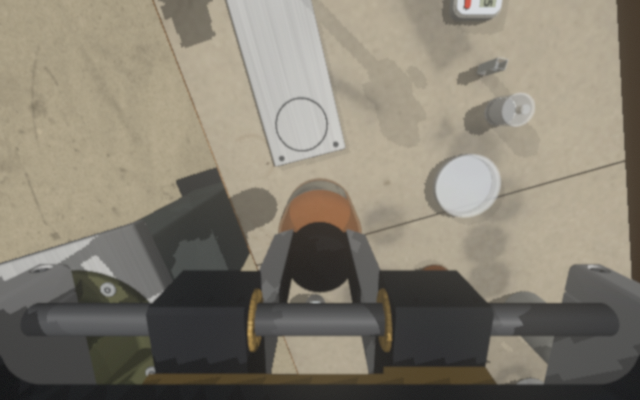

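View pics/s12z.png

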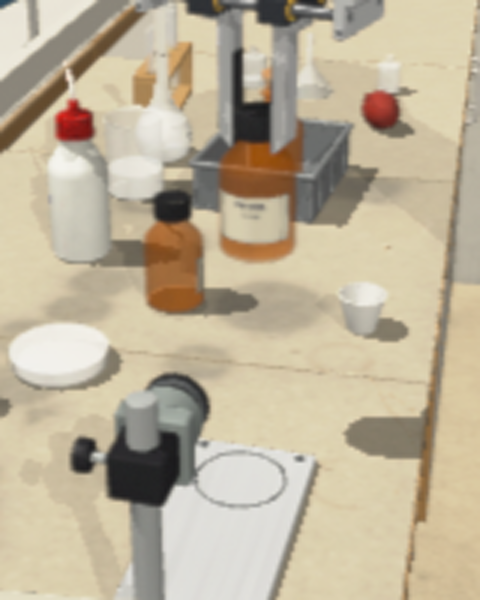

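Run:
```python
from h import *
c,o=load('w12'); f=cv2.cvtColor(c['frame'],cv2.COLOR_RGB2BGR)
cv2.imwrite('pics/w12z.png',cv2.resize(f[0:250,200:400],None,fx=3,fy=2.4 and 3,interpolation=cv2.INTER_CUBIC)[:,:,:][0:600])
cv2.imwrite('pics/w12b.png',cv2.resize(f[165:300,260:380],None,fx=4.4,fy=4.4,interpolation=cv2.INTER_CUBIC))
```

```text
(no output)
```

View pics/w12z.png

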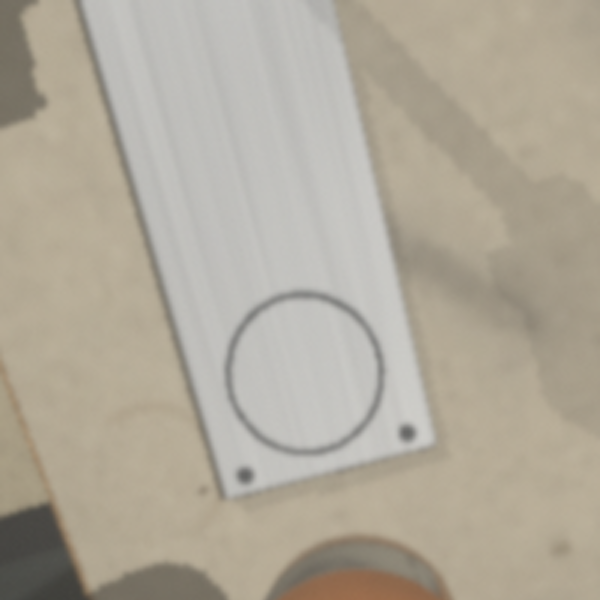

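View pics/w12b.png

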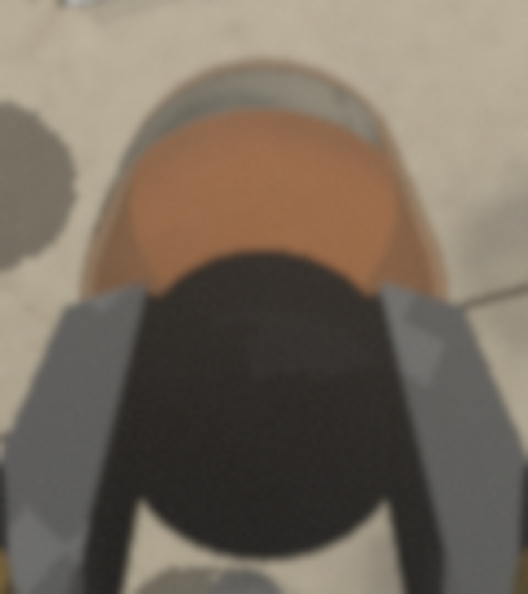

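Run:
```python
from cyl import *
c,o=load('w12')
P=lambda x,y,z=.008: plane(c,o,200+x/3,y/3,z)
print('ring',P(305.5,372.5))
for a,b in (((224,497),(80,0)),((437,443),(332,0)),((245,476),(407,433))):
    d=P(*b)-P(*a);print(P(*a),np.degrees(np.arctan2(d[1],d[0])))
# ring contour fit
f=c['frame'];g=cv2.cvtColor(f,cv2.COLOR_RGB2GRAY).astype(np.float32)
pts=[]
for t in np.linspace(0,2*np.pi,90,endpoint=False):
    rr=np.arange(20,32,.25);xs=(301.8+rr*np.cos(t)).astype(np.float32);ys=(124.2+rr*np.sin(t)).astype(np.float32)
    v=cv2.remap(g,xs[None],ys[None],cv2.INTER_LINEAR)[0];i=v.argmin();pts.append(plane(c,o,xs[i],ys[i],.008)[:2])
pts=np.array(pts);A=np.c_[2*pts,np.ones(len(pts))];s=np.linalg.lstsq(A,(pts**2).sum(1),rcond=None)[0];print('fit',s[:2],np.sqrt(s[2]+s[:2]@s[:2]))
ax=o['ee_pos'][:2];h=o['ee_pos'][2]-.0824
for x,y in ((382,145),(372,108),(135,150),(250,62)):
    r=cylhit(c,o,260+x/4.4,165+y/4.4,ax);print(x,y,None if r is None else (r[0][2]-h,r[1]))
# side
s_,so=load('s12');print(cylhit(s_,so,320,190,ax))
ff=s_['frame']
cv2.imwrite('pics/s12c.png',cv2.resize(cv2.cvtColor(ff,cv2.COLOR_RGB2BGR)[150:215,320:370],None,fx=9,fy=9,interpolation=cv2.INTER_CUBIC))
```

```text
ring [0.43230509 0.22264964 0.008     ]
[0.37981396 0.18093536 0.008     ] 87.29551676032385
[0.47970089 0.17606515 0.008     ] 87.76797887402869
[0.39207396 0.18720836 0.008     ] -2.220427837871345
fit [0.43122649 0.22248441] 0.033814096255337704
382 145 (np.float64(0.042783120317773815), np.float64(26.566793979418197))
372 108 (np.float64(0.005109178222601707), np.float64(22.39994425531187))
135 150 (np.float64(0.05311384662679339), np.float64(114.94544274871234))
250 62 (np.float64(0.013851662372337425), np.float64(75.58646917712258))
None
```

View pics/s12c.png

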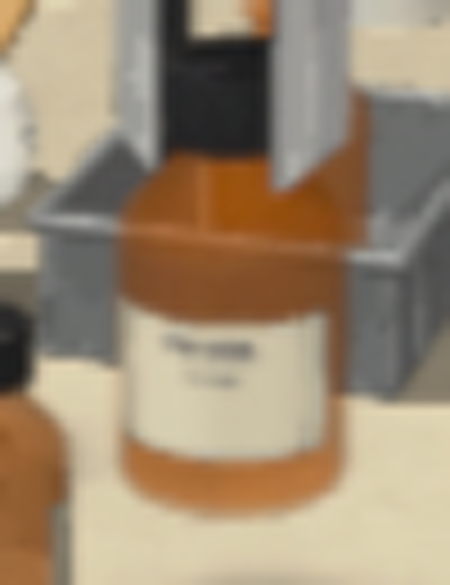

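Run:
```python
from cyl import *
c,o=load('w12')
h=o['ee_pos'][2]-.0824
print(plane(c,o,319.8,256.6,.11+h),plane(c,o,319.8,256.6,.108+h),o['ee_pos'])
f,M,e=cam(c,o)
s,so=load('s12')
for z in (0,.0165,.034,.0515,.11): print(z,(proj(s,so,[.4325,.1463,z+h])-[320,150])*9, (proj(s,so,[.4325-.29*.1*.19,.1463+.0285,z+h])-[320,150])*9)
```

```text
[0.434496   0.14952345 0.2750952 ] [0.434237   0.14865616 0.2730952 ] [0.43247169 0.14632431 0.2474952 ]
0 [225.9569791  469.66337324] [226.09786275 521.13825301]
0.0165 [226.22065929 410.28706396] [226.37026569 460.42908643]
0.034 [226.50460326 346.34769175] [226.66373225 395.02557045]
0.0515 [226.79305949 281.39223701] [226.96199996 328.55204271]
0.11 [227.79150928  56.55826305] [227.99548281  98.22456162]
```

>>> {"api": "jog_arm", "payload": {
  "moves": [
    [[0, 12, 0], [0, 0, -0.08], 15],
    [[0, 30, 0], [0, 0, -0.08], 15],
    [[-1, 50, -5], [0, 0, -0.08], 15],
    [[-1, 65, -13], [0, 0, -0.08], 15],
    [[-1, 74, -22], [0, 0, -0.08], 15]
  ]
}}

```text
time_s: 15.98
ee_pos: [0.4316, 0.2217, 0.2253]
eef_rot: [3.141, -0.0, 1.268]
force: [-0.3, -0.5, -2.2]
grip_width: 0.0302
```

>>> {"api": "jog_arm", "payload": {
  "moves": [
    [[0, 2, -5], [0, 0, 0], 15],
    [[0, 2, -7], [0, 0, 0], 15],
    [[0, 2, -7], [0, 0, 0], 15],
    [[0, 2, -7], [0, 0, 0], 15],
    [[0, 2, -7], [0, 0, 0], 15]
  ]
}}

```text
time_s: 16.4
ee_pos: [0.4318, 0.2219, 0.2189]
eef_rot: [3.141, -0.0, 1.266]
force: [-0.9, -0.2, -2.2]
grip_width: 0.0301
```

Run:
```python
from h import *
c,o=shot('wrist','w13');print(o['time_s'],o['ee_pos'],o['eef_rot'],o['force'],o['grip_width'],o['qpos'])
shot('side','s13')
print(ctrl.get_obs()['ee_pos'])
c,o=load('s13');f=cv2.cvtColor(c['frame'],cv2.COLOR_RGB2BGR)
cv2.imwrite('pics/s13z.png',cv2.resize(f[160:290,280:400],None,fx=4.5,fy=4.5,interpolation=cv2.INTER_CUBIC))
```

```text
16.4 [0.43184003 0.22194733 0.21891716] [ 3.14083356e+00 -3.18918945e-04  1.26616482e+00] [-0.93468177 -0.1982553  -2.20803174] 0.03006038584636445 [ 3.99437788e-01  1.44006306e-01  1.67942485e+00 -2.56488228e-04
  1.31737647e+00  7.04133619e-01]
[0.43178033 0.22212864 0.2188662 ]
```

View pics/w13.png

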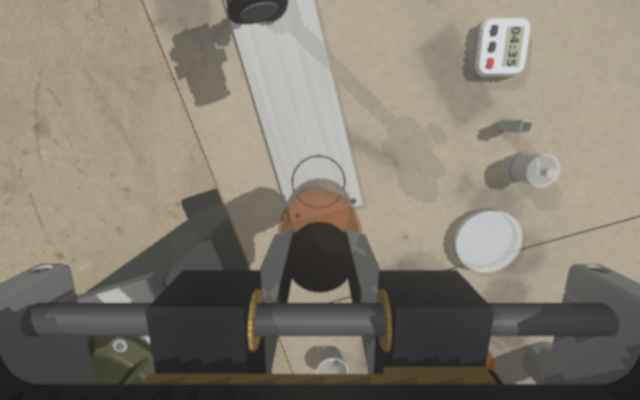

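View pics/s13z.png

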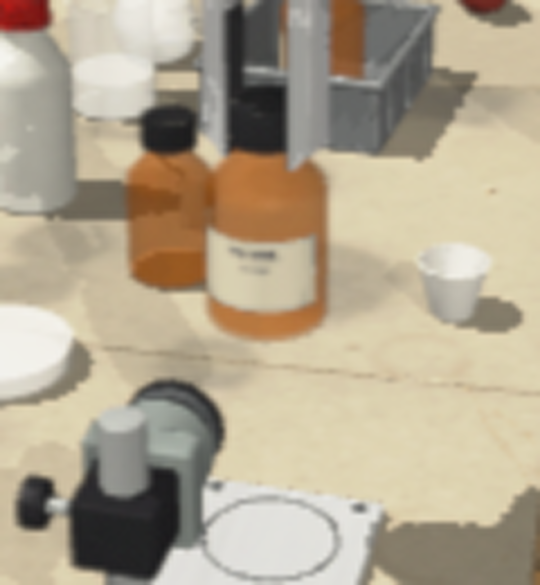

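Run:
```python
from cyl import *
for n,(ox,oy,s) in (('w12',(260,165,4.4)),('w13',(260,165,4.4))):
  c,o=load(n);h=o['ee_pos'][2]-.0824
  for off in (0,.003):
   ax=o['ee_pos'][:2]+off*np.array([np.cos(1.27),np.sin(1.27)])
   for z,r in ((0,.029),(.002,.028),(.086,.018),(.11,.018),(.108,.0175)):
    p=np.array([proj(c,o,[ax[0]+r*np.cos(a),ax[1]+r*np.sin(a),z+h]) for a in np.linspace(0,6.28,90)])
    print(n,off,z,((p.min(0)-[ox,oy])*s).round(),((p.max(0)-[ox,oy])*s).round())
c,o=load('w13');f=cv2.cvtColor(c['frame'],cv2.COLOR_RGB2BGR)
cv2.imwrite('pics/w13b.png',cv2.resize(f[165:300,260:380],None,fx=4.4,fy=4.4,interpolation=cv2.INTER_CUBIC))
```

```text
w12 0 0 [113.  50.] [401. 327.]
w12 0 0.002 [117.  56.] [397. 326.]
w12 0 0.086 [127. 232.] [384. 473.]
w12 0 0.11 [108. 292.] [402. 562.]
w12 0 0.108 [114. 290.] [396. 550.]
w12 0.003 0 [113.  35.] [401. 313.]
w12 0.003 0.002 [117.  41.] [397. 312.]
w12 0.003 0.086 [127. 211.] [385. 453.]
w12 0.003 0.11 [108. 268.] [402. 540.]
w12 0.003 0.108 [113. 267.] [397. 529.]
w13 0 0 [113.  50.] [400. 327.]
w13 0 0.002 [117.  57.] [396. 326.]
w13 0 0.086 [127. 232.] [384. 473.]
w13 0 0.11 [108. 292.] [402. 562.]
w13 0 0.108 [114. 290.] [396. 550.]
w13 0.003 0 [113.  35.] [401. 313.]
w13 0.003 0.002 [117.  41.] [397. 312.]
w13 0.003 0.086 [126. 211.] [385. 453.]
w13 0.003 0.11 [107. 268.] [402. 540.]
w13 0.003 0.108 [113. 266.] [397. 529.]
```

View pics/w13b.png

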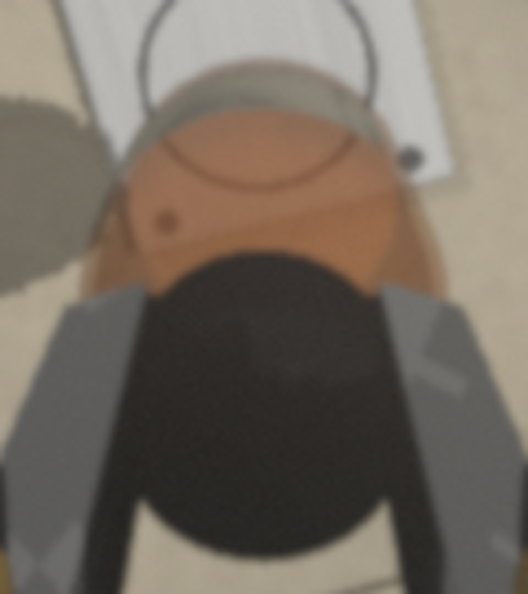

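>>> {"api": "jog_arm", "payload": {
  "moves": [
    [[0, 0.5, -0.5], [0, 0, 0], 15],
    [[0, 0.5, -0.5], [0, 0, 0], 15],
    [[0, 0.5, -0.5], [0, 0, 0], 15],
    [[0, 0.5, -0.5], [0, 0, 0], 15],
    [[0, 0.5, -0.5], [0, 0, 0], 15]
  ]
}}

```text
time_s: 16.92
ee_pos: [0.4316, 0.223, 0.218]
eef_rot: [3.141, 0.0, 1.267]
force: [0.4, -0.5, -2.7]
grip_width: 0.0303
```

Run:
```python
from h import *
c,o=shot('top','t14');o=ctrl.get_obs();print(o['time_s'],o['ee_pos'],o['eef_rot'],o['force'],o['grip_width'],o['joint_vel'])
```

```text
16.9667 [0.4315779  0.2229905  0.21794945] [3.14141698e+00 6.29955207e-05 1.26690776e+00] [-0.4245521   0.17335235 -2.58426985] 0.03017673317632868 [-0.00192843 -0.00143031  0.00078668 -0.00021852  0.0002955   0.00122421]
```

View pics/t14.png

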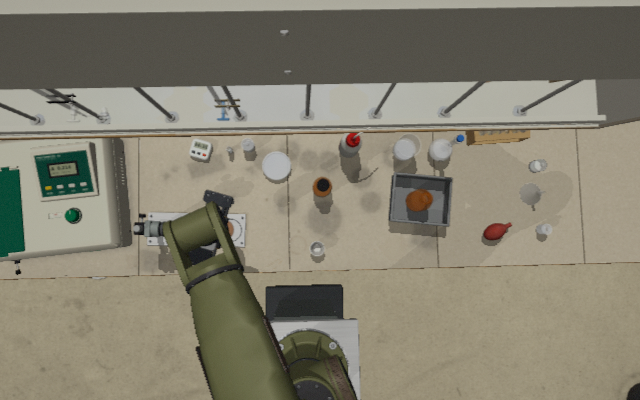

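The top view shows the reject standing in the bin at (420,201). The other capped bottle at (322,187), the crucible, petri dish and remaining items are where they were. The arm is steady over the ring, so I'm handing in.

```bash
python3 -c "
from station import ctrl
print(ctrl.hand_in())"
```

```text
the job is handed in; nothing more can be done
None
```

The job is done and handed in at about 17 s. The stoppered bottle stands upright, released, in the reject bin. I set it on the bin floor, felt contact at about 6 N, then opened the gripper.

I hold the screw-capped bottle that stood nearer the bin over the camera's ring.

| Final check | Measured | Target |
|---|---|---|
| Tool position, x / y (m) | 0.4316 / 0.2230 | ring centre about 0.4313 / 0.2225 |
| Middle of label, height (m) | about 0.1695 | 0.170 |
| Label direction (degrees) | about 87.5 | 87.7 (lens) |
| Tilt of tool (degrees) | under 0.1 | 0 |

The label height assumes the bottle has not slipped in the grip since I picked it up.

- **Steadiness:** the joints were nearly still at hand-in, and the tool force was just the bottle's weight, with no other contact showing.
- **Everything else:** the last top view shows the other capped bottle and all the bystanders in their original places.
- **Small disagreements:**
  - Ring-centre estimates from different views differed by about 1 mm along x and up to 4 mm along y. The top view was the odd one out, and I used the close wrist view.
  - Label-angle estimates ranged from about 87 to 88.5 degrees.
  - Most wrist-view cues put the bottle's axis within about 1.5 mm of the tool's centre line. The cap's near edge suggested about 2.5 mm.

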